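Swap jar and bowl on the tea shelf, then put the whisk in the freed tray

ROBOT

A 6-joint arm with a two-finger parallel gripper is mounted at the origin on the work surface. World frame = base frame: x ahead of the robot, y to its left, z up, the work surface at z = 0. Lengths are in m, angles in rad, forces in N, time in s.
With the tool pointing down it reaches from about 0.425 to 0.925 m from the base axis. Payload 12.5 kg.
Tool frame: the origin (TCP) lies on the centre line of the jaws, within the pads' length; the fingertips stand 11 mm ahead of it and the grasp point (between the pads) lies 8 mm behind it; z points along the fingers, y is the line along which they close (so a half turn about z gives the same grasp; the last joint's range is limited). The gripper opens to 85 mm and grips with 20 to 120 N. Pads are 22 mm wide; open, the fingers measure 114 mm over their backs; the gripper's body (76 mm by 85 mm) begins 54 mm behind the grasp point. The pads swing forward as they close: fully open they stand 13 mm farther back than shut.
Start: joints at [-1.426, 0.491, 1.559, -0, 1.092, -0.106], TCP at [0.155, -0.605, 0.242] pointing down, gripper open.
Joint ranges: [-3.1, 3.1], [-0.84, 2.19], [0.05, 2.79], [-1.13, 4.28], [0.06, 2.93], [-2.69, 2.69]. Speed limits (rad/s): [2.22, 2.22, 2.79, 3.14, 3.14, 3.14].

INTERFACE

Orientations are given as a unit quaternion [x, y, z, w].
In Python, from plant import r gives the robot as it stands.
- The arm moves only by the shell command python3 -m inch 'ROWS' [OPENING] [FORCE]. ROWS is JSON, a list of rows, each an object of numbers: "dx", "dy", "dz": the shift along the tool's x, y, z in cm; "ax", "ay", "az": the turn, a rotation vector about the tool's x, y, z in rad. A call has 1 to 12 rows; each row is the pose to reach, as a shift and turn from the pose commanded when the call began, along the tool's axes at that moment; what a row does not reach only later rows make up. A row lasts 1/10 s, in which the tool goes at most 50 mm and 8.59 degrees, less where a joint would pass 70% of its speed; a pose out of reach is approached as far as the arm can. A call with a gripper value outside its range is refused whole. OPENING is the closure, from -1 (fully open) to 1 (shut), set as the call begins (- or left out, the last holds). The fingers move at their own pace and stop on an object; FORCE is the grip in N (left out, the last holds). Time passes only in rows, so rows that repeat a pose let the fingers close. It gives the time, the measured TCP pose, the force, the opening and the grip force at its end, in the units of the state.
- r.observe(): the state, without advancing time (a new reading comes with each control period).
- r.get_image(name): name is "scene" or "top" or "wrist"; returns (picture, depth): 420x560x3 uint8, red, green, blue; 420x560 float32, m along the optical axis (not along the pixel's ray), 0 where there is no reading.
- r.camera_info(name): a dict with "vfov" (degrees; the focal length in pixels is half the picture's height over the tangent of half this angle, whatever the lens; pixels are square), "cx", "cy" (the principal point, pixels), "view" (4x4, takes a point from world to camera coordinates). Camera axes: x right, y down, z forward; pixel columns grow to the right and rows downward; lengths in m; the calibration is good to about 2 mm. A picture is of the moment at which its call begins: read the wrist's pose just before it. camera_info takes no time and is no camera call; for the wrist camera it gives the pose at the moment of the call.
- r.close_job(): hands the job in; it is judged then, once.
The state is a dict: "time": time; "qpos": joint angles; "dq": joint speeds; "effort": joint torques, N m; "ee_pos": TCP position; "eef_rot": TCP orientation; "ft_force": force on the tool from outside, world axes, zero at the start; "ft_torque": the same for the moment, N m; "gripper_width": finger opening in m; "grasp_force": force on a finger pad.
Only numpy, scipy, OpenCV 4.12 (cv2) and the standard library are available. Lean on these libraries where they do the work, as an engineer would, in place of code of your own. Each camera call takes 0.05 s, during which the arm holds its last target. There are 200 camera calls.

TASK

The frosted jar and the grey bowl stand in each other's trays: the jar belongs in the green-lined tray and the bowl in the blue-lined one, so swap them, parking one of them in the empty red-lined tray on the way. When both are home, lift the bamboo whisk straight up out of its light white stand without tipping or shoving the stand, and stand it upright, tines down, in the red-lined tray. Set everything down gently, upright and in the middle of its tray (also when parking), let go, and leave the whisk stand, tea tin, scoop and plant pot where they are.

Things in the scene. Friction and masses are not known exactly. Their poses are not given: they have to be found in the camera images.
- jar: pale frosted glass jar with a closed clamp-top lid (orange seal, steel wire), loose, 200 to 400 g: upright cylinder 64 mm across from 4 to 68 mm height, narrower neck, lid 58 mm across, top at 98 mm with the wire. Starts in the blue-lined tray. Origin: centre of its underside, z up
- bowl: squat dark grey stoneware bowl, open and empty, loose, 120 to 250 g: 64 mm across outside, with upright wall from 20 to 42 mm height (rim), wall 4 mm, foot 40 mm across. Starts in the green-lined tray. Origin: centre of its underside, z up
- whisk: bamboo tea whisk, rigid, loose, about 40 g, 114 mm tall, standing tines down in the white stand, its handle sticking up: tines 49 mm across at the bottom narrowing to the handle, which is a round rod 24 mm across from 56 to 114 mm height. It also stands by itself on its flat lower end. Origin: centre of its lower end, z up along the handle
- whisk_stand: light white ceramic whisk stand, a free-standing round cup, 60 g: 66 mm across outside, 59 mm inside, 62 mm high, inner floor at 5 mm. The whisk stands in it with about 5 mm play all round; whisk top is 119 mm above the shelf. Origin: centre of its underside, z up
- tray_green: fixed square bamboo tray of a stacking set with a green lining: 106 x 106 mm outside, lined floor 96 x 96 mm and 6 mm above the shelf, rim 5 mm thick and 11 mm high above the shelf. Origin: centre of its underside, z up, x and y along its sides. The jar's home
- tray_blue: fixed square bamboo tray of a stacking set with a blue lining: 106 x 106 mm outside, lined floor 96 x 96 mm and 6 mm above the shelf, rim 5 mm thick and 11 mm high above the shelf. Origin: centre of its underside, z up, x and y along its sides. The bowl's home
- tray_red: fixed square bamboo tray of a stacking set with a red lining: 106 x 106 mm outside, lined floor 96 x 96 mm and 6 mm above the shelf, rim 5 mm thick and 11 mm high above the shelf. Origin: centre of its underside, z up, x and y along its sides. Empty at the start; place to park, and in the end the whisk's place
- tea_tin: bystander: round black tea tin with copper lid, 70 mm across, 80 mm high. Origin: centre of its underside
- tea_scoop: bystander: brown bamboo tea scoop lying on the shelf, 180 mm long along its y, 12 to 22 mm wide, 8 mm high. Origin: on its underside, at the middle of its 150 mm handle bar (the scoop end reaches 105 mm along +y)
- plant_pot: bystander: small terracotta pot with a green succulent, 72 mm across, 85 mm high. Origin: centre of its underside
Not all that is in view belongs to the job. Leave any pink, purple or yellow look-alike of the jar alone.

How it is judged:
On the way, in this order (a step that is already met when the one before it is completed fails the run):
1. the jar or the bowl has been set down and released in the middle of the red-lined tray (((horizontal distance between jar and tray_red below 0.015 m and z of jar in the frame of tray_red between 0.003 and 0.01 m and angle between jar's own z axis and vertical below 0.1 rad and contact force between jar and the fingers below 0.05 N and linear speed of jar below 0.03 m/s) or (horizontal distance between bowl and tray_red below 0.015 m and z of bowl in the frame of tray_red between 0.003 and 0.01 m and angle between bowl's own z axis and vertical below 0.1 rad and contact force between bowl and the fingers below 0.05 N and linear speed of bowl below 0.03 m/s))), for 0.2 s.
2. the jar stands released in the middle of the green-lined tray and the bowl in the middle of the blue-lined one, while the whisk is still in its stand (horizontal distance between jar and tray_green below 0.015 m and z of jar in the frame of tray_green between 0.003 and 0.01 m and angle between each of jar, bowl's own z axis and vertical below 0.1 rad and contact force between each of jar, bowl and the fingers below 0.05 N and linear speed of each of jar, bowl below 0.03 m/s and horizontal distance between bowl and tray_blue below 0.015 m and z of bowl in the frame of tray_blue between 0.003 and 0.01 m and horizontal distance between whisk and whisk_stand below 0.02 m and height (world z) of whisk below 0.03 m), for 0.2 s.
At the end, for the whole second after the job is handed in: Jar in the green-lined tray, bowl in the blue-lined tray, whisk in the red-lined tray: each upright within 0.1 rad, standing on the tray's floor, within 15 mm of the tray's centre, released and at rest; the whisk stand upright (0.1 rad) and at rest (horizontal distance between jar and tray_green below 0.015 m and z of jar in the frame of tray_green between 0.003 and 0.01 m and angle between each of jar, bowl, whisk, whisk_stand's own z axis and vertical below 0.1 rad and contact force between each of jar, bowl, whisk and the fingers below 0.05 N and linear speed of each of jar, bowl, whisk, whisk_stand below 0.03 m/s and horizontal distance between bowl and tray_blue below 0.015 m and z of bowl in the frame of tray_blue between 0.003 and 0.01 m and horizontal distance between whisk and tray_red below 0.015 m and z of whisk in the frame of tray_red between 0.003 and 0.01 m); the robot touches nothing.
It fails at once if the whisk stand is tipped by more than 0.2 rad or shoved more than 30 mm (angle between whisk_stand's own z axis and vertical above 0.2 rad or distance of whisk_stand from where it was at the start of the episode above 0.03 m).
It fails at once if jar, bowl or whisk is dropped (moves faster than 0.5 m/s while not held; a fall of about 13 mm) ((contact force between jar and the fingers below 0.05 N and linear speed of jar above 0.5 m/s) or (contact force between bowl and the fingers below 0.05 N and linear speed of bowl above 0.5 m/s) or (contact force between whisk and the fingers below 0.05 N and linear speed of whisk above 0.5 m/s)).
It fails at once if the tea tin, scoop or plant pot is moved by more than 20 mm (distance of any of tea_tin, tea_scoop, plant_pot from where it was at the start of the episode above 0.02 m).
It also fails if it takes over 120 s, if anything falls off the work surface, if the arm or the gripper's body presses on something with over 40 N, if the wrist force passes 120 N, or if a joint passes its speed limit or range.

## Working session

There is one attempt and no reset: what is moved stays moved. The work goes in short steps, Python scripts to look and compute and a shell command to move; the robot and the scene stay as the last step left them, time stands still between calls to the robot, and variables do not carry over. Pictures are saved under pics/ and viewed, at most 14 in all, crops included, and the job is handed in when it is done.

```bash
ls; mkdir -p pics
cat > h.py <<'E'
import numpy as np, cv2
from plant import r
def snap(name,fn=None):
    ci=r.camera_info(name); im,d=r.get_image(name)
    if fn: cv2.imwrite('pics/'+fn,im[:,:,::-1])
    f=210/np.tan(np.radians(ci['vfov'])/2)
    v,u=np.mgrid[0:420,0:560]
    P=np.stack([(u-ci['cx'])/f*d,(v-ci['cy'])/f*d,d],-1)
    T=np.linalg.inv(np.array(ci['view']))
    W=P@T[:3,:3].T+T[:3,3]; W[d==0]=np.nan
    return im,d,W
E
python3 - <<'E'
from h import *
im,d,W=snap('top','top1.png'); np.save('W.npy',W); np.save('im.npy',im)
im2,d2,W2=snap('scene','scene1.png'); np.save('W2.npy',W2)
print(r.observe())
for n in('top','scene','wrist'): print(n,r.camera_info(n))
print(np.nanmin(W[...,2]),np.nanmax(W[...,2]),np.isnan(W).mean())
E
```

```text
pics
{'time': 0.1, 'qpos': array([-1.42561015e+00,  4.91465199e-01,  1.55939368e+00,  8.08626561e-06,
        1.09166136e+00, -1.05608839e-01]), 'dq': array([ 6.54695852e-05, -3.18789668e-03, -2.20705767e-03, -2.13417180e-03,
        1.29710794e-03, -9.11483569e-04]), 'effort': array([ 1.52618195e-03, -6.19449735e+01, -2.62026536e+01, -1.32942864e-04,
        2.93406796e-03, -5.82323651e-06]), 'ee_pos': array([ 0.15510078, -0.60526154,  0.24180556]), 'eef_rot': array([ 9.92148156e-01,  1.25067266e-01, -5.59093937e-06, -4.63772020e-04]), 'ft_force': array([ 1.0026858 , -0.14724852,  0.66369172]), 'ft_torque': array([-0.05472179, -0.03664717,  0.00594251]), 'grasp_force': 0.0, 'gripper_width': 0.08540284152894968}
top {'vfov': 56.47063143936391, 'cx': 277.4931005081298, 'cy': 210.64323277612797, 'view': array([[ 0.0152262 , -0.9998007 ,  0.0129124 ,  0.03487626],
       [-0.98902549, -0.01695762, -0.1467686 ,  0.53717159],
       [ 0.14695832, -0.01053596, -0.98908657,  0.86038567],
       [ 0.        ,  0.        ,  0.        ,  1.        ]])}
scene {'vfov': 57.87708956933417, 'cx': 280.96210286769167, 'cy': 207.82083245568666, 'view': array([[-0.61666386,  0.78718967, -0.00762202,  0.27279434],
       [ 0.64087208,  0.49637261, -0.58557426, -0.35430296],
       [-0.45717465, -0.36598723, -0.81058293,  1.31103063],
       [ 0.        ,  0.        ,  0.        ,  1.        ]])}
wrist {'vfov': 60.01708989816574, 'cx': 279.5243920687649, 'cy': 209.33130768348457, 'view': array([[ 2.48051651e-01, -9.68746808e-01, -1.61551032e-05,
        -6.23525545e-01],
       [-9.20352356e-01, -2.35665255e-01,  3.12111245e-01,
        -3.89338276e-02],
       [-3.02360579e-01, -7.74048412e-02, -9.50045562e-01,
         3.80295942e-01],
       [ 0.00000000e+00,  0.00000000e+00,  0.00000000e+00,
         1.00000000e+00]])}
-0.7653661507731591 0.5816048818121418 0.004204931972789116
```

View pics/top1.png

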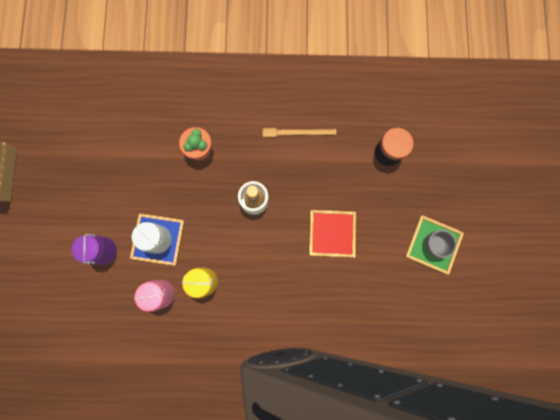

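View pics/scene1.png

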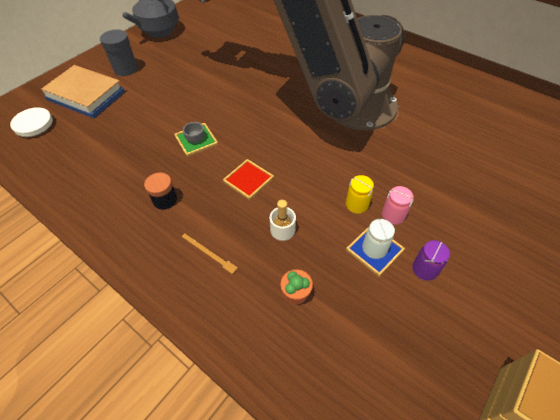

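The top view shows these candidates for the jar: the white one on the blue tray (152,237), purple (90,249), pink (154,295) and yellow (200,283). I choose the white one. The bowl is at (440,244), the whisk and stand at (252,195), and the red tray at (333,233).

```bash
cat >> h.py <<'E'
from scipy.optimize import least_squares
def circ(P,R=None):
    c0=np.median(P,0)
    if R is None: s=least_squares(lambda p:np.hypot(P[:,0]-p[0],P[:,1]-p[1])-p[2],[*c0,.03],loss='soft_l1',f_scale=.001).x
    else: s=least_squares(lambda p:np.hypot(P[:,0]-p[0],P[:,1]-p[1])-R,c0,loss='soft_l1',f_scale=.001).x
    return s
def near(W,c,rad,z0,z1):
    m=(np.hypot(W[...,0]-c[0],W[...,1]-c[1])<rad)&(W[...,2]>z0)&(W[...,2]<z1); return m
def enc(P):
    (x,y),R=cv2.minEnclosingCircle((P[:,:2]*1000).astype(np.float32)); return np.round([x,y,R],1)
E
cat > m.py <<'E'
from h import *
im=np.load('im.npy');W=np.load('W.npy');W2=np.load('W2.npy')
im2=cv2.imread('pics/scene1.png')[:,:,::-1]
for nm,px,col in(('blue',(170,255),(0,0,1)),('red',(333,233),(1,0,0)),('green',(420,245),(0,1,0))):
    c=W[px[1],px[0]]
    for I,V in((im,W),(im2,W2)):
        hsv=cv2.cvtColor(I,cv2.COLOR_RGB2HSV)
        h={'blue':(110,130),'green':(50,75),'red':(0,4)}[nm]
        m=near(V,c,.09,-.01,.02)&(hsv[...,1]>180)&(((hsv[...,0]>=h[0])&(hsv[...,0]<=h[1]))|((nm=='red')&(hsv[...,0]>176)))
        P=V[m]; (x,y),s,a=cv2.minAreaRect((P[:,:2]*1000).astype(np.float32)); print(nm,px,len(P),'z',np.median(P[:,2]).round(4),'c',round(x,1),round(y,1),'size',np.round(s,1),'ang',round(a,1))
for nm,px,bands in(('jar',(152,237),((.02,.06),(.085,.105))),('bowl',(440,240),((.03,.05),)),('stand',(252,210),((.05,.066),)),('whisk',(252,190),((.075,.11),(.113,.125))),('purple',(88,249),((.07,.11),)),('pink',(150,295),((.07,.11),)),('yellow',(197,283),((.07,.11),)),('tin',(397,143),((.06,.09),)),('pot',(196,145),((.04,.1),)),('scoop',(300,132),((.003,.015),))):
    c=W[px[1],px[0]]; print(nm,np.round(c*1000))
    for b in bands:
      for V in(W,W2):
        P=V[near(V,c,.05,*b)]
        if len(P)>8: print('  ',b,len(P),'enc',enc(P),'fit',np.round(circ(P[:,:2])*1000,1),'zmax',np.nanmax(P[:,2]).round(4))
big=cv2.resize(im2[180:300,320:480,::-1],(800,600)); cv2.imwrite('pics/crop.png',big)
E
python3 m.py
```

```text
blue (170, 255) 0 z nan c 0.0 0.0 size [0. 0.] ang 0.0
blue (170, 255) 339 z 0.0065 c 469.3 326.1 size [91.1 86.1] ang 84.6
red (333, 233) 204 z 0.0074 c 489.3 -105.8 size [51.7 87.1] ang 86.3
red (333, 233) 635 z 0.0062 c 488.4 -87.9 size [91.9 90.2] ang 88.9
green (420, 245) 0 z nan c 0.0 0.0 size [0. 0.] ang 0.0
green (420, 245) 0 z nan c 0.0 0.0 size [0. 0.] ang 0.0
jar [467. 308. 101.]
   (0.02, 0.06) 129 enc [467.5 317.6  31.4] fit [468.9 323.   31.7] zmax 0.06
   (0.02, 0.06) 222 enc [471.7 323.6  31.5] fit [468.8 322.7  31.5] zmax 0.0596
   (0.085, 0.105) 594 enc [470.  321.2  31.2] fit [467.8 320.4  21.2] zmax 0.105
   (0.085, 0.105) 454 enc [469.9 323.7  30.6] fit [473.4 324.   21.5] zmax 0.1049
bowl [ 477. -341.   12.]
   (0.03, 0.05) 273 enc [ 467.8 -330.3   33.1] fit [ 466.9 -328.7   29.8] zmax 0.05
   (0.03, 0.05) 206 enc [ 467.2 -330.8   34.1] fit [ 467.6 -329.9   30.1] zmax 0.0494
stand [534. 101.  60.]
   (0.05, 0.066) 167 enc [565.6 100.5  32.9] fit [560.3 103.7  24.7] zmax 0.0659
   (0.05, 0.066) 145 enc [565.6 100.1  33. ] fit [556.6  94.9  23.8] zmax 0.0658
whisk
[... 764 characters left out ...]
74.2 211.8  31.8] fit [373.6 209.6  21.8] zmax 0.1017
   (0.07, 0.11) 449 enc [374.6 212.6  31.7] fit [377.6 213.8  22.8] zmax 0.0999
tin [ 690. -224.   80.]
   (0.06, 0.09) 797 enc [ 691.4 -225.    35.4] fit [ 688.9 -222.4   26. ] zmax 0.0856
   (0.06, 0.09) 532 enc [ 691.  -223.6   36.5] fit [ 693.7 -220.    27.3] zmax 0.0848
pot [676. 229.  82.]
   (0.04, 0.1) 746 enc [689.8 236.7  36. ] fit [690.2 237.2  25.4] zmax 0.0899
   (0.04, 0.1) 744 enc [689.3 236.5  36.2] fit [688.3 235.2  25.7] zmax 0.0866
scoop [738.  -9.   7.]
   (0.003, 0.015) 391 enc [737.8  -9.1  49.9] fit [728.6  -7.9  33. ] zmax 0.011
   (0.003, 0.015) 190 enc [737.9  -9.3  49.4] fit [-20223.3   -550.   20968.8] zmax 0.01
  return _methods._mean(a, axis=axis, dtype=dtype,
  ret = ret.dtype.type(ret / rcount)
```

View pics/crop.png

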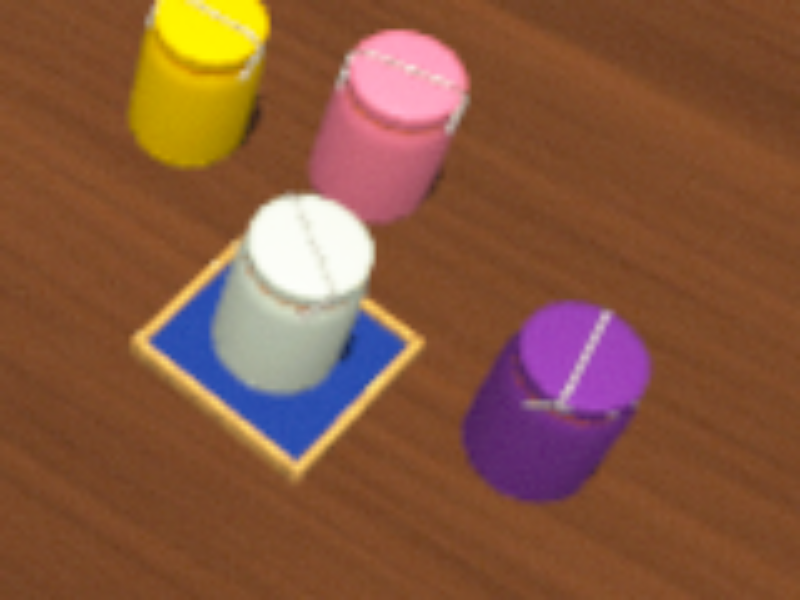

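The crop confirms the choice: the white frosted jar with the wire top stands alone on the blue tray, and the look-alikes are yellow, pink and purple. Both cameras put it at (469,323) mm. I'll redo the tray fits and compute the first move.

```bash
cat > t.py <<'E'
from h import *
im=np.load('im.npy');W=np.load('W.npy');W2=np.load('W2.npy')
im2=cv2.imread('pics/scene1.png')[:,:,::-1]
for nm,c in(('blue',(469,326)),('red',(488,-88)),('green',(467,-330))):
    for I,V in((im,W),(im2,W2)):
        A=I.astype(int); R,G,B=A[...,0],A[...,1],A[...,2]
        m=near(V,np.array(c)/1e3,.085,-.01,.022)&((B>R+40)|(G>R+25)|(R>150))
        m=cv2.morphologyEx(m.astype(np.uint8),cv2.MORPH_OPEN,np.ones((2,2)))>0
        P=V[m]; (x,y),s,a=cv2.minAreaRect((P[:,:2]*1000).astype(np.float32)); print(nm,len(P),'c',round(x,1),round(y,1),'size',np.round(s,1),'ang',round(a,1))
E
python3 t.py
```

```text
blue 1243 c 467.7 325.2 size [111.6 111.5] ang 82.0
blue 908 c 426.0 387.3 size [ 9.2 76.3] ang 150.7
red 2182 c nan nan size [0. 0.] ang 0.0
red 1103 c 486.2 -84.4 size [104.7 116.9] ang 86.2
green 1579 c nan nan size [0. 0.] ang 0.0
green 529 c 464.6 -325.6 size [109.6 112.2] ang 68.3
```

```bash
python3 -m inch '[{"dz":0,"az":-0.13},{"az":-0.26},{"az":-0.39},{"az":-0.52},{"az":-0.65},{"az":-0.78},{"az":-0.91},{"az":-1.04},{"az":-1.17},{"az":-1.3},{"az":-1.32},{"az":-1.32}]' -1 60; python3 -c "
from plant import r
from scipy.spatial.transform import Rotation as R
o=r.observe();print(o['qpos'],o['ee_pos'],R.from_quat(o['eef_rot']).as_matrix())"
```

```text
[-1.42561015e+00  4.91465199e-01  1.55939368e+00  8.08626561e-06
  1.09166136e+00 -1.05608839e-01] [ 0.15510078 -0.60526154  0.24180556] [[ 9.68716358e-01  2.48170509e-01 -1.27099477e-04]
 [ 2.48170519e-01 -9.68715928e-01  9.18862622e-04]
 [ 1.04911316e-04 -9.21659596e-04 -9.99999570e-01]]invalid input at $[0]: expected keys dx, dy, dz, ax, ay, az
```

```bash
sed -i 's/P=V\[m\]; (x/m=m\&near(V,np.array(c)\/1e3,.085,-.003,.016); P=V[m]; (x/' t.py; python3 t.py
```

```text
blue 1212 c 467.7 325.2 size [111.6 111.5] ang 82.0
blue 873 c 466.0 329.3 size [107.  116.5] ang 82.9
red 2167 c 488.1 -90.6 size [112.9 112.7] ang 87.9
red 1100 c 486.1 -84.3 size [106.3 116.6] ang 88.0
green 1520 c 466.6 -333.2 size [115.9 111.9] ang 67.5
green 521 c 464.6 -325.5 size [109.5 112.2] ang 68.1
```

```bash
python3 -m inch '[{"dx":0,"dy":0,"dz":0,"ax":0,"ay":0,"az":-0.13},{"dx":0,"dy":0,"dz":0,"ax":0,"ay":0,"az":-0.26},{"dx":0,"dy":0,"dz":0,"ax":0,"ay":0,"az":-0.39},{"dx":0,"dy":0,"dz":0,"ax":0,"ay":0,"az":-0.52},{"dx":0,"dy":0,"dz":0,"ax":0,"ay":0,"az":-0.65},{"dx":0,"dy":0,"dz":0,"ax":0,"ay":0,"az":-0.78},{"dx":0,"dy":0,"dz":0,"ax":0,"ay":0,"az":-0.91},{"dx":0,"dy":0,"dz":0,"ax":0,"ay":0,"az":-1.04},{"dx":0,"dy":0,"dz":0,"ax":0,"ay":0,"az":-1.17},{"dx":0,"dy":0,"dz":0,"ax":0,"ay":0,"az":-1.30},{"dx":0,"dy":0,"dz":0,"ax":0,"ay":0,"az":-1.32},{"dx":0,"dy":0,"dz":0,"ax":0,"ay":0,"az":-1.32}]' -1 60; python3 -c "
from plant import r
from scipy.spatial.transform import Rotation as R
o=r.observe();print(o['qpos'],o['ee_pos'],R.from_quat(o['eef_rot']).as_matrix())"
```

```text
time: 1.3
ee_pos: [0.1551, -0.6054, 0.2421]
eef_rot: [0.708, 0.706, 0.0, -0.0]
ft_force: [-0.4, 0.7, 0.0]
gripper_width: 0.0854
grasp_force: 0.0
[-1.42558439e+00  4.91167982e-01  1.55908076e+00  4.58842226e-06
  1.09169197e+00 -1.42292951e+00] [ 0.15513398 -0.60538314  0.24209807] [[ 2.65700032e-03  9.99996469e-01 -4.63349203e-05]
 [ 9.99996411e-01 -2.65698418e-03  3.44978033e-04]
 [ 3.44853703e-04 -4.72513607e-05 -9.99999939e-01]]
```

```bash
python3 -m inch '[{"dx":2,"dy":2.3,"dz":0,"ax":0,"ay":0,"az":0},{"dx":5,"dy":5.7,"dz":0,"ax":0,"ay":0,"az":0},{"dx":8,"dy":9.1,"dz":0,"ax":0,"ay":0,"az":0},{"dx":11,"dy":12.5,"dz":0,"ax":0,"ay":0,"az":0},{"dx":14,"dy":15.9,"dz":0,"ax":0,"ay":0,"az":0},{"dx":17,"dy":19.3,"dz":0,"ax":0,"ay":0,"az":0},{"dx":20,"dy":22.7,"dz":0,"ax":0,"ay":0,"az":0},{"dx":23,"dy":26,"dz":0,"ax":0,"ay":0,"az":0},{"dx":25.5,"dy":29,"dz":0,"ax":0,"ay":0,"az":0},{"dx":27.5,"dy":31.2,"dz":0,"ax":0,"ay":0,"az":0},{"dx":27.5,"dy":31.2,"dz":0,"ax":0,"ay":0,"az":0},{"dx":27.5,"dy":31.2,"dz":0,"ax":0,"ay":0,"az":0}]'
cat > w.py <<'E'
import sys
from h import *
# usage: w.py fn trayx trayy [objx objy z0 z1]
a=sys.argv; c=np.array([float(a[2]),float(a[3])])/1e3
I,d,V=snap('wrist',a[1]); A=I.astype(int); R,G,B=A[...,0],A[...,1],A[...,2]
m=near(V,c,.085,-.004,.016)&((B>R+40)|(G>R+25)|(R>150))
P=V[m]
if len(P)>50:
    (x,y),s,an=cv2.minAreaRect((P[:,:2]*1000).astype(np.float32)); print('tray',len(P),'c',round(x,1),round(y,1),'size',np.round(s,1),'ang',round(an,1))
if len(a)>4:
    o=np.array([float(a[4]),float(a[5])])/1e3; P=V[near(V,o,.05,float(a[6]),float(a[7]))]
    print('obj',len(P),'enc',enc(P),'fit',np.round(circ(P[:,:2])*1000,1),'zmed',np.median(P[:,2]))
ob=r.observe(); print('ee',np.round(ob['ee_pos']*1000,1),'t',ob['time'])
E
python3 w.py w1.png 467 -331 467 -330 .035 .055
```

```text
time: 2.5
ee_pos: [0.4673, -0.3301, 0.2422]
eef_rot: [0.707, 0.707, -0.0, -0.0]
ft_force: [-0.2, 0.0, -0.3]
gripper_width: 0.0854
grasp_force: 0.0
tray 7529 c 462.2 -339.0 size [148.3 139.8] ang 59.1
obj 1198 enc [ 468.3 -328.9   32. ] fit [ 468.5 -327.9   29.5] zmed 0.04756874191090313
ee [ 466.9 -330.6  242.2] t 2.55
```

View pics/w1.png

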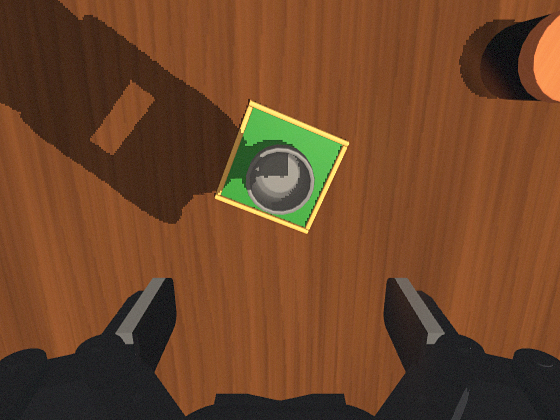

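The wrist view shows the grey bowl at (280,180), centred between the fingers, in the green tray with corners at (250,101), (348,143), (307,232) and (217,197). I'll refit the tray with a better mask and descend to TCP z 0.032.

```bash
sed -i 's/|(R>150))/|(G>140))/' w.py
cat >> w.py <<'E'
m&=~near(V,c,.03,.0,.001);
E
python3 - <<'E'
from h import *
ci=r.camera_info('wrist');f=210/np.tan(np.radians(ci['vfov'])/2);T=np.linalg.inv(ci['view'])
Q=[]
for u,v in((250,101),(348,143),(307,232),(217,197)):
    k=T[:3,:3]@[(u-ci['cx'])/f,(v-ci['cy'])/f,1]; p=T[:3,3]+k*(.011-T[2,3])/k[2]; Q.append(p[:2]*1000)
Q=np.array(Q);print(Q.round(1),Q.mean(0),np.linalg.norm(Q-np.roll(Q,1,0),axis=1))
E
python3 w.py w2.png 467 -331 468 -329 .035 .055
```

```text
[[ 439.7 -259.2]
 [ 535.7 -299.2]
 [ 497.2 -393.9]
 [ 402.8 -354.7]] [ 468.85160228 -326.7689895 ] [102.44843648 104.05318784 102.27199874 102.19187424]
tray 6907 c 468.8 -326.7 size [106.  105.6] ang 67.7
obj 1207 enc [ 468.5 -328.9   32. ] fit [ 468.4 -327.9   29.5] zmed 0.04755559279264204
ee [ 466.6 -331.   242.3] t 2.6
```

```bash
python3 -m inch '[{"dx":0.1,"dy":0.1,"dz":2,"ax":0,"ay":0,"az":0},{"dx":0.1,"dy":0.1,"dz":5,"ax":0,"ay":0,"az":0},{"dx":0.1,"dy":0.1,"dz":8.5,"ax":0,"ay":0,"az":0},{"dx":0.1,"dy":0.1,"dz":12,"ax":0,"ay":0,"az":0},{"dx":0.1,"dy":0.1,"dz":15,"ax":0,"ay":0,"az":0},{"dx":0.1,"dy":0.1,"dz":17,"ax":0,"ay":0,"az":0},{"dx":0.1,"dy":0.1,"dz":19,"ax":0,"ay":0,"az":0},{"dx":0.1,"dy":0.1,"dz":20,"ax":0,"ay":0,"az":0},{"dx":0.1,"dy":0.1,"dz":20.7,"ax":0,"ay":0,"az":0},{"dx":0.1,"dy":0.1,"dz":21,"ax":0,"ay":0,"az":0},{"dx":0.1,"dy":0.1,"dz":21,"ax":0,"ay":0,"az":0},{"dx":0.1,"dy":0.1,"dz":21,"ax":0,"ay":0,"az":0}]'
```

```text
time: 3.8
ee_pos: [0.4684, -0.3297, 0.033]
eef_rot: [0.707, 0.707, -0.0, 0.001]
ft_force: [-0.0, 0.7, 0.3]
gripper_width: 0.0855
grasp_force: 0.0
```

```bash
Z='{"dx":0,"dy":0,"dz":0,"ax":0,"ay":0,"az":0}'; python3 -m inch '[{"dx":0,"dy":0,"dz":0,"ax":0,"ay":0,"az":0},{"dx":0,"dy":0,"dz":0,"ax":0,"ay":0,"az":0},{"dx":0,"dy":0,"dz":0,"ax":0,"ay":0,"az":0},{"dx":0,"dy":0,"dz":0,"ax":0,"ay":0,"az":0},{"dx":0,"dy":0,"dz":0,"ax":0,"ay":0,"az":0},{"dx":0,"dy":0,"dz":0,"ax":0,"ay":0,"az":0},{"dx":0,"dy":0,"dz":0,"ax":0,"ay":0,"az":0},{"dx":0,"dy":0,"dz":0,"ax":0,"ay":0,"az":0},{"dx":0,"dy":0,"dz":0,"ax":0,"ay":0,"az":0},{"dx":0,"dy":0,"dz":0,"ax":0,"ay":0,"az":0}]' 1 40
```

```text
time: 4.8
ee_pos: [0.4683, -0.3296, 0.0334]
eef_rot: [0.707, 0.707, 0.0, 0.001]
ft_force: [-1.9, 2.2, 9.7]
gripper_width: 0.0632
grasp_force: 41.9
```

```bash
python3 -m inch '[{"dx":0,"dy":0,"dz":-0.5,"ax":0,"ay":0,"az":0},{"dx":0,"dy":0,"dz":-2,"ax":0,"ay":0,"az":0},{"dx":0,"dy":0,"dz":-4.5,"ax":0,"ay":0,"az":0},{"dx":0,"dy":0,"dz":-7,"ax":0,"ay":0,"az":0},{"dx":0,"dy":0,"dz":-9.5,"ax":0,"ay":0,"az":0},{"dx":0,"dy":0,"dz":-12,"ax":0,"ay":0,"az":0},{"dx":0,"dy":0,"dz":-14,"ax":0,"ay":0,"az":0},{"dx":0,"dy":0,"dz":-15,"ax":0,"ay":0,"az":0}]' && python3 -m inch '[{"dx":1,"dy":0.1,"dz":0,"ax":0,"ay":0,"az":0},{"dx":3.5,"dy":0.3,"dz":0,"ax":0,"ay":0,"az":0},{"dx":6.5,"dy":0.6,"dz":0,"ax":0,"ay":0,"az":0},{"dx":9.5,"dy":0.8,"dz":0,"ax":0,"ay":0,"az":0},{"dx":12.5,"dy":1,"dz":0,"ax":0,"ay":0,"az":0},{"dx":15.5,"dy":1.3,"dz":0,"ax":0,"ay":0,"az":0},{"dx":18.5,"dy":1.5,"dz":0,"ax":0,"ay":0,"az":0},{"dx":21,"dy":1.7,"dz":0,"ax":0,"ay":0,"az":0},{"dx":23.2,"dy":1.9,"dz":0,"ax":0,"ay":0,"az":0},{"dx":24.1,"dy":2,"dz":0,"ax":0,"ay":0,"az":0},{"dx":24.1,"dy":2,"dz":0,"ax":0,"ay":0,"az":0},{"dx":24.1,"dy":2,"dz":0,"ax":0,"ay":0,"az":0}]' && python3 w.py w3.png 488 -88 488 -88 .14 .19
```

```text
time: 5.6
ee_pos: [0.4684, -0.3296, 0.1842]
eef_rot: [0.707, 0.707, 0.0, 0.001]
ft_force: [-0.1, -0.7, -2.3]
gripper_width: 0.0631
grasp_force: 44.6
time: 6.8
ee_pos: [0.488, -0.0887, 0.1819]
eef_rot: [0.707, 0.707, -0.0, -0.0]
ft_force: [0.8, 0.2, -2.3]
gripper_width: 0.0632
grasp_force: 44.5
tray 1357 c 491.3 -84.5 size [104.  105.8] ang 88.6
obj 15431 enc [489.5 -80.4  45.3] fit [489.2 -84.5  27.8] zmed 0.17037170700830864
ee [488. -89. 182.] t 6.85
```

View pics/w3.png

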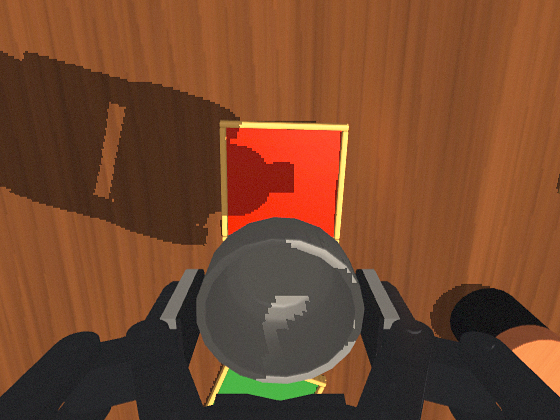

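The wrist view shows the red tray's full outline, from (222,125) to (348,240), with the bowl held level in front of it at (280,300). I'll cross-check the tray centres from the other cameras.

```bash
sed -i 's/|(R>150))/|(G>130))|near(V,[9,9],.01,0,1)/; s/(G>R+25)/(G>R+20)/' t.py; sed -i 's/near(V,np.array(c)\/1e3,.085,-.01,.022)&((B>R+40)/near(V,np.array(c)\/1e3,.085,-.01,.022)\&((B>R+40)|((R>150)\&(G<60))/' t.py; python3 t.py
python3 - <<'E'
from h import *
o=r.observe();print(o['ee_pos'])
E
```

```text
blue 1167 c 467.0 323.9 size [107.5 109.4] ang 81.9
blue 829 c 466.4 328.9 size [106.  115.3] ang 82.7
red 573 c 487.9 -89.9 size [111.2 110.4] ang 89.3
red 936 c 487.7 -85.1 size [104.9 113.1] ang 88.6
green 1492 c 465.4 -333.2 size [114.2 108.6] ang 67.5
green 523 c 464.8 -325.6 size [109.6 111.8] ang 68.1
[ 0.48804921 -0.08902817  0.18197191]
```

```bash
python3 -m inch '[{"dx":0.15,"dy":0.15,"dz":1.5,"ax":0,"ay":0,"az":0},{"dx":0.15,"dy":0.15,"dz":4,"ax":0,"ay":0,"az":0},{"dx":0.15,"dy":0.15,"dz":6.5,"ax":0,"ay":0,"az":0},{"dx":0.15,"dy":0.15,"dz":9,"ax":0,"ay":0,"az":0},{"dx":0.15,"dy":0.15,"dz":11.5,"ax":0,"ay":0,"az":0},{"dx":0.15,"dy":0.15,"dz":13,"ax":0,"ay":0,"az":0},{"dx":0.15,"dy":0.15,"dz":13.8,"ax":0,"ay":0,"az":0},{"dx":0.15,"dy":0.15,"dz":14.3,"ax":0,"ay":0,"az":0},{"dx":0.15,"dy":0.15,"dz":14.6,"ax":0,"ay":0,"az":0},{"dx":0.15,"dy":0.15,"dz":14.6,"ax":0,"ay":0,"az":0},{"dx":0.15,"dy":0.15,"dz":14.6,"ax":0,"ay":0,"az":0}]'
```

```text
time: 7.95
ee_pos: [0.4899, -0.0871, 0.0368]
eef_rot: [0.707, 0.707, 0.0, 0.0]
ft_force: [1.5, -0.1, -1.4]
gripper_width: 0.0633
grasp_force: 44.6
```

```bash
python3 -m inch '[{"dx":0,"dy":0,"dz":0.1,"ax":0,"ay":0,"az":0},{"dx":0,"dy":0,"dz":0.2,"ax":0,"ay":0,"az":0},{"dx":0,"dy":0,"dz":0.3,"ax":0,"ay":0,"az":0},{"dx":0,"dy":0,"dz":0.3,"ax":0,"ay":0,"az":0}]'; python3 -m inch '[{"dx":0,"dy":0,"dz":0.05,"ax":0,"ay":0,"az":0},{"dx":0,"dy":0,"dz":0.05,"ax":0,"ay":0,"az":0}]'
```

```text
time: 8.35
ee_pos: [0.4897, -0.087, 0.0334]
eef_rot: [0.707, 0.707, 0.0, 0.0]
ft_force: [-0.6, 0.3, 1.4]
gripper_width: 0.0629
grasp_force: 44.9
time: 8.55
ee_pos: [0.4897, -0.087, 0.0334]
eef_rot: [0.707, 0.707, 0.0, 0.0]
ft_force: [-3.4, 1.7, 9.8]
gripper_width: 0.0635
grasp_force: 45.6
```

Contact is felt, so I release.

```bash
python3 -m inch '[{"dx":0,"dy":0,"dz":0,"ax":0,"ay":0,"az":0},{"dx":0,"dy":0,"dz":0,"ax":0,"ay":0,"az":0},{"dx":0,"dy":0,"dz":0,"ax":0,"ay":0,"az":0},{"dx":0,"dy":0,"dz":0,"ax":0,"ay":0,"az":0},{"dx":0,"dy":0,"dz":0,"ax":0,"ay":0,"az":0},{"dx":0,"dy":0,"dz":0,"ax":0,"ay":0,"az":0},{"dx":0,"dy":0,"dz":0,"ax":0,"ay":0,"az":0},{"dx":0,"dy":0,"dz":0,"ax":0,"ay":0,"az":0}]' -1 && python3 -m inch '[{"dx":0,"dy":0,"dz":-1,"ax":0,"ay":0,"az":0},{"dx":0,"dy":0,"dz":-3,"ax":0,"ay":0,"az":0},{"dx":0,"dy":0,"dz":-6,"ax":0,"ay":0,"az":0},{"dx":0,"dy":0,"dz":-9.5,"ax":0,"ay":0,"az":0},{"dx":0,"dy":0,"dz":-13,"ax":0,"ay":0,"az":0},{"dx":0,"dy":0,"dz":-16.5,"ax":0,"ay":0,"az":0},{"dx":0,"dy":0,"dz":-20,"ax":0,"ay":0,"az":0},{"dx":0,"dy":0,"dz":-20.8,"ax":0,"ay":0,"az":0},{"dx":0,"dy":0,"dz":-20.8,"ax":0,"ay":0,"az":0}]' && python3 w.py w4.png 489 -87 489 -87 .035 .055
```

```text
time: 9.35
ee_pos: [0.4896, -0.087, 0.0328]
eef_rot: [0.707, 0.707, -0.0, 0.0]
ft_force: [-0.6, -0.2, -0.0]
gripper_width: 0.0854
grasp_force: 0.0
time: 10.25
ee_pos: [0.4897, -0.087, 0.2423]
eef_rot: [0.707, 0.707, 0.001, 0.001]
ft_force: [-0.5, -0.2, -0.3]
gripper_width: 0.0851
grasp_force: 0.0
tray 2270 c 491.0 -85.5 size [105.9 105.5] ang 88.5
obj 1205 enc [490.8 -86.3  31.9] fit [490.7 -85.3  29.5] zmed 0.04759454290904569
ee [489.3 -86.9 240.9] t 10.3
```

Bowl parked within 1 mm of the red tray's centre. Next, the jar.

```bash
python3 -m inch '[{"dx":2,"dy":-0.1,"dz":0,"ax":0,"ay":0,"az":0},{"dx":6,"dy":-0.3,"dz":0,"ax":0,"ay":0,"az":0},{"dx":10,"dy":-0.5,"dz":0,"ax":0,"ay":0,"az":0},{"dx":14,"dy":-0.7,"dz":0,"ax":0,"ay":0,"az":0},{"dx":18,"dy":-0.9,"dz":0,"ax":0,"ay":0,"az":0},{"dx":22,"dy":-1.1,"dz":0,"ax":0,"ay":0,"az":0},{"dx":26,"dy":-1.3,"dz":0,"ax":0,"ay":0,"az":0},{"dx":30,"dy":-1.5,"dz":0,"ax":0,"ay":0,"az":0},{"dx":34,"dy":-1.7,"dz":0,"ax":0,"ay":0,"az":0},{"dx":38,"dy":-1.9,"dz":0,"ax":0,"ay":0,"az":0},{"dx":41,"dy":-2.1,"dz":0,"ax":0,"ay":0,"az":0},{"dx":41,"dy":-2.1,"dz":0,"ax":0,"ay":0,"az":0}]' && python3 -m inch '[{"dx":0,"dy":0,"dz":0,"ax":0,"ay":0,"az":0},{"dx":0,"dy":0,"dz":0,"ax":0,"ay":0,"az":0}]' && python3 w.py w5.png 467 326 469 323 .085 .115
python3 - <<'E'
from h import *
I,d,V=snap('wrist')
for b in((.02,.06),(.08,.094)):
    P=V[near(V,[.469,.323],.05,*b)];print(b,len(P),enc(P),(circ(P[:,:2],.032)*1000).round(1) if len(P)>5 else '')
E
```

```text
time: 11.5
ee_pos: [0.4676, 0.3257, 0.2385]
eef_rot: [0.706, 0.708, -0.001, -0.001]
ft_force: [0.7, -0.1, 0.2]
gripper_width: 0.0855
grasp_force: 0.0
time: 11.7
ee_pos: [0.4684, 0.3221, 0.2398]
eef_rot: [0.707, 0.707, -0.001, -0.0]
ft_force: [0.0, -0.1, 0.8]
gripper_width: 0.0857
grasp_force: 0.0
tray 5251 c 469.4 319.5 size [120.1 105.4] ang 82.4
obj 4276 enc [471.8 323.4  31.2] fit [470.2 326.5  20.5] zmed 0.10090835579316709
ee [468.6 322.  240.1] t 11.75
(0.02, 0.06) 326 [469.  339.2  28.4] [469.9 324.2]
(0.08, 0.094) 193 [469.7 332.3  30. ] [470.5 320.9]
```

View pics/w5.png

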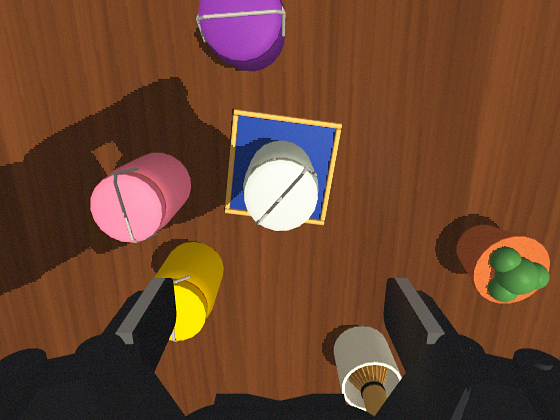

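The white jar's lid is at (281,195) in the blue tray, centred between the fingers. Pink at (140,200), yellow at (190,290) and purple at (242,30) are all clear of the fingers. Descending.

```bash
python3 -m inch '[{"dx":0.1,"dy":0.1,"dz":2,"ax":0,"ay":0,"az":0},{"dx":0.1,"dy":0.1,"dz":5,"ax":0,"ay":0,"az":0},{"dx":0.1,"dy":0.1,"dz":8,"ax":0,"ay":0,"az":0},{"dx":0.1,"dy":0.1,"dz":11,"ax":0,"ay":0,"az":0},{"dx":0.1,"dy":0.1,"dz":13.5,"ax":0,"ay":0,"az":0},{"dx":0.1,"dy":0.1,"dz":15.5,"ax":0,"ay":0,"az":0},{"dx":0.1,"dy":0.1,"dz":17.2,"ax":0,"ay":0,"az":0},{"dx":0.1,"dy":0.1,"dz":18.4,"ax":0,"ay":0,"az":0},{"dx":0.1,"dy":0.1,"dz":19,"ax":0,"ay":0,"az":0},{"dx":0.1,"dy":0.1,"dz":19,"ax":0,"ay":0,"az":0},{"dx":0.1,"dy":0.1,"dz":19,"ax":0,"ay":0,"az":0}]'
```

```text
time: 12.9
ee_pos: [0.4699, 0.324, 0.0513]
eef_rot: [0.707, 0.707, 0.0, 0.0]
ft_force: [-0.3, -0.0, -1.3]
gripper_width: 0.0855
grasp_force: 0.0
```

```bash
python3 -m inch '[{"dx":0,"dy":0,"dz":0,"ax":0,"ay":0,"az":0},{"dx":0,"dy":0,"dz":0,"ax":0,"ay":0,"az":0},{"dx":0,"dy":0,"dz":0,"ax":0,"ay":0,"az":0},{"dx":0,"dy":0,"dz":0,"ax":0,"ay":0,"az":0},{"dx":0,"dy":0,"dz":0,"ax":0,"ay":0,"az":0},{"dx":0,"dy":0,"dz":0,"ax":0,"ay":0,"az":0},{"dx":0,"dy":0,"dz":0,"ax":0,"ay":0,"az":0},{"dx":0,"dy":0,"dz":0,"ax":0,"ay":0,"az":0},{"dx":0,"dy":0,"dz":0,"ax":0,"ay":0,"az":0}]' 1 60
```

```text
time: 13.8
ee_pos: [0.4698, 0.3241, 0.052]
eef_rot: [0.707, 0.707, 0.001, 0.0]
ft_force: [-2.6, -2.1, 9.7]
gripper_width: 0.0625
grasp_force: 64.6
```

```bash
python3 -m inch '[{"dx":0,"dy":0,"dz":-0.5,"ax":0,"ay":0,"az":0},{"dx":0,"dy":0,"dz":-2,"ax":0,"ay":0,"az":0},{"dx":0,"dy":0,"dz":-4.5,"ax":0,"ay":0,"az":0},{"dx":0,"dy":0,"dz":-7.5,"ax":0,"ay":0,"az":0},{"dx":0,"dy":0,"dz":-10.5,"ax":0,"ay":0,"az":0},{"dx":0,"dy":0,"dz":-13.5,"ax":0,"ay":0,"az":0},{"dx":0,"dy":0,"dz":-15.5,"ax":0,"ay":0,"az":0},{"dx":0,"dy":0,"dz":-17,"ax":0,"ay":0,"az":0},{"dx":0,"dy":0,"dz":-17,"ax":0,"ay":0,"az":0}]' && python3 -m inch '[{"dx":-1,"dy":0,"dz":0,"ax":0,"ay":0,"az":0},{"dx":-3,"dy":0,"dz":0,"ax":0,"ay":0,"az":0},{"dx":-6,"dy":0,"dz":0,"ax":0,"ay":0,"az":0},{"dx":-9,"dy":0,"dz":0,"ax":0,"ay":0,"az":0},{"dx":-12,"dy":0,"dz":0,"ax":0,"ay":0,"az":0},{"dx":-15,"dy":0,"dz":0,"ax":0,"ay":0,"az":0},{"dx":-18,"dy":0,"dz":0,"ax":0,"ay":0,"az":0},{"dx":-21,"dy":0,"dz":0,"ax":0,"ay":0,"az":0},{"dx":-24,"dy":0,"dz":0,"ax":0,"ay":0,"az":0},{"dx":-27,"dy":0,"dz":0,"ax":0,"ay":0,"az":0},{"dx":-30,"dy":0,"dz":0,"ax":0,"ay":0,"az":0},{"dx":-33,"dy":0,"dz":0,"ax":0,"ay":0,"az":0}]' && python3 -m inch '[{"dx":-3,"dy":0,"dz":0,"ax":0,"ay":0,"az":0},{"dx":-6,"dy":0,"dz":0,"ax":0,"ay":0,"az":0},{"dx":-9,"dy":0,"dz":0,"ax":0,"ay":0,"az":0},{"dx":-12,"dy":0,"dz":0,"ax":0,"ay":0,"az":0},{"dx":-15,"dy":0,"dz":0,"ax":0,"ay":0,"az":0},{"dx":-18,"dy":0,"dz":0,"ax":0,"ay":0,"az":0},{"dx":-21,"dy":0,"dz":0,"ax":0,"ay":0,"az":0},{"dx":-24,"dy":0,"dz":0,"ax":0,"ay":0,"az":0},{"dx":-27,"dy":0,"dz":0,"ax":0,"ay":0,"az":0},{"dx":-30,"dy":0,"dz":0,"ax":0,"ay":0,"az":0},{"dx":-32,"dy":0,"dz":0,"ax":0,"ay":0,"az":0},{"dx":-32,"dy":0,"dz":0,"ax":0,"ay":0,"az":0}]' && python3 -m inch '[{"dx":0,"dy":0,"dz":0,"ax":0,"ay":0,"az":0},{"dx":0,"dy":0,"dz":0,"ax":0,"ay":0,"az":0}]'
```

```text
time: 14.7
ee_pos: [0.47, 0.3243, 0.2228]
eef_rot: [0.707, 0.707, 0.002, 0.001]
ft_force: [-0.7, -0.2, -3.2]
gripper_width: 0.0623
grasp_force: 66.4
time: 15.9
ee_pos: [0.4686, -0.0075, 0.2197]
eef_rot: [0.707, 0.707, -0.001, -0.001]
ft_force: [0.1, 0.1, -2.8]
gripper_width: 0.0625
grasp_force: 66.3
time: 17.1
ee_pos: [0.4689, -0.3279, 0.2196]
eef_rot: [0.708, 0.706, -0.0, -0.001]
ft_force: [0.4, -0.0, -2.6]
gripper_width: 0.0626
grasp_force: 66.3
time: 17.3
ee_pos: [0.4694, -0.325, 0.2205]
eef_rot: [0.707, 0.707, 0.0, -0.0]
ft_force: [-0.8, 0.3, -2.8]
gripper_width: 0.0627
grasp_force: 66.3
```

```bash
python3 -m inch '[{"dx":-0.15,"dy":0,"dz":1.5,"ax":0,"ay":0,"az":0},{"dx":-0.15,"dy":0,"dz":4,"ax":0,"ay":0,"az":0},{"dx":-0.15,"dy":0,"dz":6.5,"ax":0,"ay":0,"az":0},{"dx":-0.15,"dy":0,"dz":9,"ax":0,"ay":0,"az":0},{"dx":-0.15,"dy":0,"dz":11.5,"ax":0,"ay":0,"az":0},{"dx":-0.15,"dy":0,"dz":13.5,"ax":0,"ay":0,"az":0},{"dx":-0.15,"dy":0,"dz":15,"ax":0,"ay":0,"az":0},{"dx":-0.15,"dy":0,"dz":16,"ax":0,"ay":0,"az":0},{"dx":-0.15,"dy":0,"dz":16.4,"ax":0,"ay":0,"az":0},{"dx":-0.15,"dy":0,"dz":16.4,"ax":0,"ay":0,"az":0},{"dx":-0.15,"dy":0,"dz":16.4,"ax":0,"ay":0,"az":0}]'; python3 w.py w6.png 468 -327
```

```text
time: 18.4
ee_pos: [0.4699, -0.3275, 0.0575]
eef_rot: [0.707, 0.707, 0.0, 0.001]
ft_force: [0.1, 1.4, -2.4]
gripper_width: 0.0625
grasp_force: 66.3
tray 14398 c 472.9 -322.2 size [ 99.7 104.5] ang 70.3
ee [ 469.9 -327.6   57.6] t 18.45
```

```bash
python3 -m inch '[{"dx":0,"dy":0,"dz":0.2,"ax":0,"ay":0,"az":0},{"dx":0,"dy":0,"dz":0.3,"ax":0,"ay":0,"az":0},{"dx":0,"dy":0,"dz":0.4,"ax":0,"ay":0,"az":0},{"dx":0,"dy":0,"dz":0.5,"ax":0,"ay":0,"az":0},{"dx":0,"dy":0,"dz":0.5,"ax":0,"ay":0,"az":0}]';  python3 -m inch '[{"dx":0,"dy":0,"dz":0.05,"ax":0,"ay":0,"az":0},{"dx":0,"dy":0,"dz":0.05,"ax":0,"ay":0,"az":0}]'
```

```text
time: 18.95
ee_pos: [0.4696, -0.3275, 0.0521]
eef_rot: [0.707, 0.707, -0.0, 0.0]
ft_force: [-1.4, 0.7, 3.0]
gripper_width: 0.0625
grasp_force: 66.7
time: 19.15
ee_pos: [0.4696, -0.3276, 0.052]
eef_rot: [0.707, 0.707, -0.0, 0.0]
ft_force: [-2.8, 1.9, 9.1]
gripper_width: 0.0625
grasp_force: 67.5
```

```bash
python3 -m inch '[{"dx":0,"dy":0,"dz":0,"ax":0,"ay":0,"az":0},{"dx":0,"dy":0,"dz":0,"ax":0,"ay":0,"az":0},{"dx":0,"dy":0,"dz":0,"ax":0,"ay":0,"az":0},{"dx":0,"dy":0,"dz":0,"ax":0,"ay":0,"az":0},{"dx":0,"dy":0,"dz":0,"ax":0,"ay":0,"az":0},{"dx":0,"dy":0,"dz":0,"ax":0,"ay":0,"az":0},{"dx":0,"dy":0,"dz":0,"ax":0,"ay":0,"az":0},{"dx":0,"dy":0,"dz":0,"ax":0,"ay":0,"az":0}]' -1 && python3 -m inch '[{"dx":0,"dy":0,"dz":-1,"ax":0,"ay":0,"az":0},{"dx":0,"dy":0,"dz":-3,"ax":0,"ay":0,"az":0},{"dx":0,"dy":0,"dz":-6,"ax":0,"ay":0,"az":0},{"dx":0,"dy":0,"dz":-9.5,"ax":0,"ay":0,"az":0},{"dx":0,"dy":0,"dz":-13,"ax":0,"ay":0,"az":0},{"dx":0,"dy":0,"dz":-16.5,"ax":0,"ay":0,"az":0},{"dx":0,"dy":0,"dz":-19,"ax":0,"ay":0,"az":0},{"dx":0,"dy":0,"dz":-19,"ax":0,"ay":0,"az":0},{"dx":0,"dy":0,"dz":-19,"ax":0,"ay":0,"az":0}]' && python3 w.py w7.png 469 -327 469 -328 .085 .115
```

```text
time: 19.95
ee_pos: [0.4697, -0.3275, 0.0513]
eef_rot: [0.707, 0.707, -0.0, 0.0]
ft_force: [0.1, -0.1, 0.1]
gripper_width: 0.0855
grasp_force: 0.0
time: 20.85
ee_pos: [0.4694, -0.3273, 0.2419]
eef_rot: [0.707, 0.707, -0.0, 0.001]
ft_force: [-0.5, 0.3, 0.3]
gripper_width: 0.0857
grasp_force: 0.0
tray 5037 c 467.0 -330.6 size [114.5 105.5] ang 67.7
obj 4181 enc [ 472.4 -328.1   31.4] fit [ 470.9 -325.1   20.5] zmed 0.1009248988409141
ee [ 469.3 -327.1  241. ] t 20.9
```

View pics/w7.png

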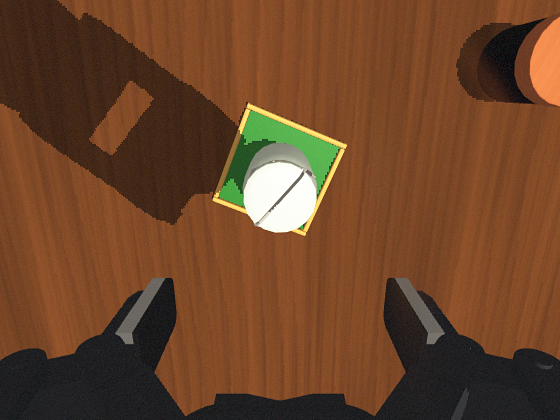

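The jar stands upright in the green tray, with its lid at (280,195), about 2 mm from the tray's centre. Back to the bowl.

```bash
python3 -m inch '[{"dx":2,"dy":0.2,"dz":0,"ax":0,"ay":0,"az":0},{"dx":6,"dy":0.5,"dz":0,"ax":0,"ay":0,"az":0},{"dx":10,"dy":0.8,"dz":0,"ax":0,"ay":0,"az":0},{"dx":14,"dy":1.1,"dz":0,"ax":0,"ay":0,"az":0},{"dx":18,"dy":1.5,"dz":0,"ax":0,"ay":0,"az":0},{"dx":21.5,"dy":1.8,"dz":0,"ax":0,"ay":0,"az":0},{"dx":24,"dy":2.1,"dz":0,"ax":0,"ay":0,"az":0},{"dx":24,"dy":2.1,"dz":0,"ax":0,"ay":0,"az":0},{"dx":24,"dy":2.1,"dz":0,"ax":0,"ay":0,"az":0}]' && python3 w.py w8.png 490 -86 490 -87 .035 .055
```

```text
time: 21.8
ee_pos: [0.4903, -0.0867, 0.2407]
eef_rot: [0.707, 0.708, -0.0, -0.001]
ft_force: [0.1, 0.3, 0.7]
gripper_width: 0.0855
grasp_force: 0.0
tray 2203 c 491.2 -87.4 size [109.6 105.4] ang 88.4
obj 1225 enc [490.6 -86.3  31.9] fit [490.8 -85.3  29.5] zmed 0.047599700081933816
ee [490.4 -87.4 240.8] t 21.85
```

```bash
python3 -m inch '[{"dx":0,"dy":0,"dz":2,"ax":0,"ay":0,"az":0},{"dx":0,"dy":0,"dz":5,"ax":0,"ay":0,"az":0},{"dx":0,"dy":0,"dz":8.5,"ax":0,"ay":0,"az":0},{"dx":0,"dy":0,"dz":12,"ax":0,"ay":0,"az":0},{"dx":0,"dy":0,"dz":15,"ax":0,"ay":0,"az":0},{"dx":0,"dy":0,"dz":17,"ax":0,"ay":0,"az":0},{"dx":0,"dy":0,"dz":19,"ax":0,"ay":0,"az":0},{"dx":0,"dy":0,"dz":20,"ax":0,"ay":0,"az":0},{"dx":0,"dy":0,"dz":20.7,"ax":0,"ay":0,"az":0},{"dx":0,"dy":0,"dz":20.8,"ax":0,"ay":0,"az":0},{"dx":0,"dy":0,"dz":20.8,"ax":0,"ay":0,"az":0}]' && python3 -m inch '[{"dx":0,"dy":0,"dz":0,"ax":0,"ay":0,"az":0},{"dx":0,"dy":0,"dz":0,"ax":0,"ay":0,"az":0},{"dx":0,"dy":0,"dz":0,"ax":0,"ay":0,"az":0},{"dx":0,"dy":0,"dz":0,"ax":0,"ay":0,"az":0},{"dx":0,"dy":0,"dz":0,"ax":0,"ay":0,"az":0},{"dx":0,"dy":0,"dz":0,"ax":0,"ay":0,"az":0},{"dx":0,"dy":0,"dz":0,"ax":0,"ay":0,"az":0},{"dx":0,"dy":0,"dz":0,"ax":0,"ay":0,"az":0},{"dx":0,"dy":0,"dz":0,"ax":0,"ay":0,"az":0}]' 1 40
```

```text
time: 22.95
ee_pos: [0.4908, -0.0877, 0.0337]
eef_rot: [0.707, 0.707, 0.0, 0.0]
ft_force: [-0.4, 0.3, -0.5]
gripper_width: 0.0856
grasp_force: 0.0
time: 23.85
ee_pos: [0.4909, -0.0875, 0.0345]
eef_rot: [0.707, 0.707, 0.0, 0.001]
ft_force: [-2.8, -0.6, 11.0]
gripper_width: 0.0636
grasp_force: 41.3
```

```bash
python3 -m inch '[{"dx":0,"dy":0,"dz":-0.5,"ax":0,"ay":0,"az":0},{"dx":0,"dy":0,"dz":-2,"ax":0,"ay":0,"az":0},{"dx":0,"dy":0,"dz":-5,"ax":0,"ay":0,"az":0},{"dx":0,"dy":0,"dz":-8,"ax":0,"ay":0,"az":0},{"dx":0,"dy":0,"dz":-11,"ax":0,"ay":0,"az":0},{"dx":0,"dy":0,"dz":-14,"ax":0,"ay":0,"az":0},{"dx":0,"dy":0,"dz":-17,"ax":0,"ay":0,"az":0},{"dx":0,"dy":0,"dz":-19,"ax":0,"ay":0,"az":0},{"dx":0,"dy":0,"dz":-20,"ax":0,"ay":0,"az":0}]' && python3 -m inch '[{"dx":1,"dy":-0.1,"dz":0,"ax":0,"ay":0,"az":0},{"dx":3.5,"dy":-0.2,"dz":0,"ax":0,"ay":0,"az":0},{"dx":7,"dy":-0.4,"dz":0,"ax":0,"ay":0,"az":0},{"dx":11,"dy":-0.6,"dz":0,"ax":0,"ay":0,"az":0},{"dx":15,"dy":-0.8,"dz":0,"ax":0,"ay":0,"az":0},{"dx":19,"dy":-1,"dz":0,"ax":0,"ay":0,"az":0},{"dx":23,"dy":-1.3,"dz":0,"ax":0,"ay":0,"az":0},{"dx":27,"dy":-1.5,"dz":0,"ax":0,"ay":0,"az":0},{"dx":31,"dy":-1.7,"dz":0,"ax":0,"ay":0,"az":0},{"dx":35,"dy":-2,"dz":0,"ax":0,"ay":0,"az":0},{"dx":38.5,"dy":-2.2,"dz":0,"ax":0,"ay":0,"az":0},{"dx":41,"dy":-2.3,"dz":0,"ax":0,"ay":0,"az":0}]' && python3 -m inch '[{"dx":0,"dy":0,"dz":0,"ax":0,"ay":0,"az":0},{"dx":0,"dy":0,"dz":0,"ax":0,"ay":0,"az":0}]' && python3 w.py w9.png 467 325
python3 - <<'E'
from h import *
I,d,V=snap('scene','s2.png'); A=I.astype(int); R,G,B=A[...,0],A[...,1],A[...,2]
P=V[near(V,[.467,.325],.085,-.003,.014)&((B>R+40)|(G>140))]
print(len(P),cv2.minAreaRect((P[:,:2]*1000).astype(np.float32)))
E
```

```text
time: 24.75
ee_pos: [0.4908, -0.0874, 0.2354]
eef_rot: [0.707, 0.707, 0.001, 0.001]
ft_force: [-0.2, -0.9, -1.6]
gripper_width: 0.063
grasp_force: 44.8
time: 25.95
ee_pos: [0.4661, 0.3249, 0.2315]
eef_rot: [0.707, 0.708, -0.001, -0.0]
ft_force: [0.2, -0.5, -1.9]
gripper_width: 0.0632
grasp_force: 44.8
time: 26.15
ee_pos: [0.4666, 0.3228, 0.2318]
eef_rot: [0.707, 0.708, -0.001, -0.0]
ft_force: [-1.0, -0.3, -1.5]
gripper_width: 0.0633
grasp_force: 44.8
tray 10176 c 471.0 326.8 size [105.5 107.3] ang 82.6
ee [466.9 322.2 232.1] t 26.2
1399 ((465.2208557128906, 325.7167663574219), (105.77899169921875, 114.7677001953125), 82.33488464355469)
```

View pics/w9.png

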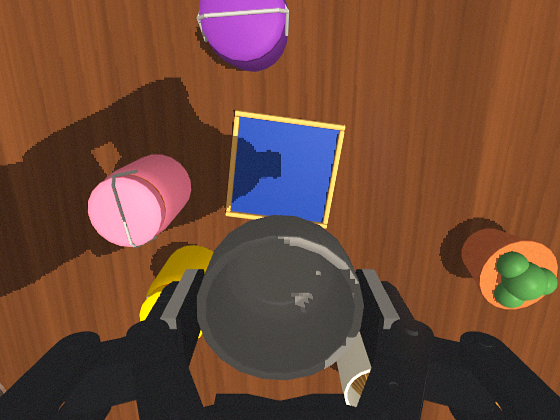

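The blue tray is empty and clear, with corners (237,113), (343,127), (326,226) and (228,214). The bowl is held level. Shift by (+0.35,+0.25) cm and lower.

```bash
python3 -m inch '[{"dx":0.3,"dy":0.25,"dz":2,"ax":0,"ay":0,"az":0},{"dx":0.3,"dy":0.25,"dz":5,"ax":0,"ay":0,"az":0},{"dx":0.3,"dy":0.25,"dz":8,"ax":0,"ay":0,"az":0},{"dx":0.3,"dy":0.25,"dz":11,"ax":0,"ay":0,"az":0},{"dx":0.3,"dy":0.25,"dz":14,"ax":0,"ay":0,"az":0},{"dx":0.3,"dy":0.25,"dz":16,"ax":0,"ay":0,"az":0},{"dx":0.3,"dy":0.25,"dz":17.5,"ax":0,"ay":0,"az":0},{"dx":0.3,"dy":0.25,"dz":18.5,"ax":0,"ay":0,"az":0},{"dx":0.3,"dy":0.25,"dz":19,"ax":0,"ay":0,"az":0},{"dx":0.3,"dy":0.25,"dz":19,"ax":0,"ay":0,"az":0},{"dx":0.3,"dy":0.25,"dz":19,"ax":0,"ay":0,"az":0}]'
```

```text
time: 27.35
ee_pos: [0.4704, 0.3255, 0.0439]
eef_rot: [0.707, 0.707, 0.0, 0.0]
ft_force: [-0.8, -0.6, -2.2]
gripper_width: 0.0632
grasp_force: 44.8
```

```bash
python3 -m inch '[{"dx":0,"dy":0,"dz":0.3,"ax":0,"ay":0,"az":0},{"dx":0,"dy":0,"dz":0.5,"ax":0,"ay":0,"az":0},{"dx":0,"dy":0,"dz":0.7,"ax":0,"ay":0,"az":0},{"dx":0,"dy":0,"dz":0.8,"ax":0,"ay":0,"az":0},{"dx":0,"dy":0,"dz":0.9,"ax":0,"ay":0,"az":0},{"dx":0,"dy":0,"dz":0.9,"ax":0,"ay":0,"az":0}]';  python3 -m inch '[{"dx":0,"dy":0,"dz":0.05,"ax":0,"ay":0,"az":0},{"dx":0,"dy":0,"dz":0.05,"ax":0,"ay":0,"az":0}]'
```

```text
time: 27.95
ee_pos: [0.4701, 0.3256, 0.0346]
eef_rot: [0.707, 0.707, 0.0, 0.0]
ft_force: [-2.0, -1.1, 3.1]
gripper_width: 0.0635
grasp_force: 45.2
time: 28.15
ee_pos: [0.4701, 0.3256, 0.0345]
eef_rot: [0.707, 0.707, 0.0, 0.0]
ft_force: [-3.1, -1.6, 10.3]
gripper_width: 0.063
grasp_force: 45.9
```

```bash
python3 -m inch '[{"dx":0,"dy":0,"dz":0,"ax":0,"ay":0,"az":0},{"dx":0,"dy":0,"dz":0,"ax":0,"ay":0,"az":0},{"dx":0,"dy":0,"dz":0,"ax":0,"ay":0,"az":0},{"dx":0,"dy":0,"dz":0,"ax":0,"ay":0,"az":0},{"dx":0,"dy":0,"dz":0,"ax":0,"ay":0,"az":0},{"dx":0,"dy":0,"dz":0,"ax":0,"ay":0,"az":0},{"dx":0,"dy":0,"dz":0,"ax":0,"ay":0,"az":0},{"dx":0,"dy":0,"dz":0,"ax":0,"ay":0,"az":0}]' -1 && python3 -m inch '[{"dx":0,"dy":0,"dz":-1,"ax":0,"ay":0,"az":0},{"dx":0,"dy":0,"dz":-3,"ax":0,"ay":0,"az":0},{"dx":0,"dy":0,"dz":-6,"ax":0,"ay":0,"az":0},{"dx":0,"dy":0,"dz":-9.5,"ax":0,"ay":0,"az":0},{"dx":0,"dy":0,"dz":-13,"ax":0,"ay":0,"az":0},{"dx":0,"dy":0,"dz":-16.5,"ax":0,"ay":0,"az":0},{"dx":0,"dy":0,"dz":-20,"ax":0,"ay":0,"az":0},{"dx":0,"dy":0,"dz":-22.5,"ax":0,"ay":0,"az":0},{"dx":0,"dy":0,"dz":-22.5,"ax":0,"ay":0,"az":0},{"dx":0,"dy":0,"dz":-22.5,"ax":0,"ay":0,"az":0}]' && python3 w.py w10.png 470 326 470 326 .035 .055
```

```text
time: 28.95
ee_pos: [0.4701, 0.3255, 0.0337]
eef_rot: [0.707, 0.707, -0.0, 0.0]
ft_force: [-0.5, -1.1, -0.3]
gripper_width: 0.0854
grasp_force: 0.0
time: 29.95
ee_pos: [0.4699, 0.3254, 0.2593]
eef_rot: [0.707, 0.707, 0.0, 0.0]
ft_force: [-0.1, -0.0, -0.7]
gripper_width: 0.0854
grasp_force: 0.0
tray 6316 c 470.3 326.5 size [106.  105.4] ang 82.5
obj 1087 enc [471.2 326.9  32. ] fit [471.1 327.9  29.5] zmed 0.0475543947591453
ee [469.7 325.3 258.4] t 30.0
```

```bash
python3 -m inch '[{"dx":-2,"dy":0.9,"dz":0,"ax":0,"ay":0,"az":0},{"dx":-5.5,"dy":2.4,"dz":0,"ax":0,"ay":0,"az":0},{"dx":-9,"dy":3.9,"dz":0,"ax":0,"ay":0,"az":0},{"dx":-12.5,"dy":5.4,"dz":0,"ax":0,"ay":0,"az":0},{"dx":-16,"dy":6.9,"dz":0,"ax":0,"ay":0,"az":0},{"dx":-19.5,"dy":8.4,"dz":0,"ax":0,"ay":0,"az":0},{"dx":-22.6,"dy":9.6,"dz":0,"ax":0,"ay":0,"az":0},{"dx":-22.6,"dy":9.6,"dz":0,"ax":0,"ay":0,"az":0},{"dx":-22.6,"dy":9.6,"dz":0,"ax":0,"ay":0,"az":0},{"dx":-22.6,"dy":9.6,"dz":0,"ax":0,"ay":0,"az":0}]' && python3 w.py w11.png 0 0 566 99.5 .112 .13
python3 - <<'E'
from h import *
I,d,V=snap('wrist')
P=V[near(V,[.566,.0995],.05,.056,.068)];print(len(P),enc(P))
P=V[near(V,[.566,.0995],.02,.08,.11)];print(len(P),enc(P),circ(P[:,:2],.012)*1000)
E
```

```text
time: 31.0
ee_pos: [0.5656, 0.1002, 0.2581]
eef_rot: [0.707, 0.707, -0.001, -0.001]
ft_force: [-0.1, 0.3, -0.0]
gripper_width: 0.0854
grasp_force: 0.0
obj 720 enc [567.4 101.3  11.9] fit [567.3 102.1   8.4] zmed 0.11898645067094993
ee [565.7 100.4 258.3] t 31.05
967 [567.6 102.1  32.9]
217 [567.2 102.1  11.7] [567.34146481 100.51706276]
```

View pics/w11.png

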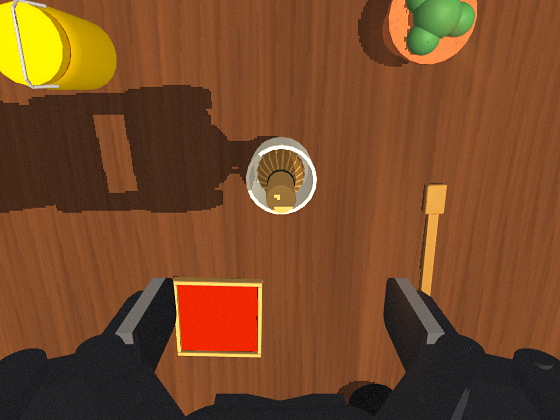

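The bowl is within 1 mm of home. The wrist view shows the whisk handle top at (282,205), in the stand's ring centred at (281,180), midway between the fingers. Measured heights are 119 mm and about 62 mm, as expected. Descend to TCP z about 0.09.

```bash
python3 -m inch '[{"dx":0.05,"dy":0.07,"dz":2,"ax":0,"ay":0,"az":0},{"dx":0.05,"dy":0.07,"dz":5,"ax":0,"ay":0,"az":0},{"dx":0.05,"dy":0.07,"dz":8,"ax":0,"ay":0,"az":0},{"dx":0.05,"dy":0.07,"dz":10.5,"ax":0,"ay":0,"az":0},{"dx":0.05,"dy":0.07,"dz":12.5,"ax":0,"ay":0,"az":0},{"dx":0.05,"dy":0.07,"dz":14.5,"ax":0,"ay":0,"az":0},{"dx":0.05,"dy":0.07,"dz":16,"ax":0,"ay":0,"az":0},{"dx":0.05,"dy":0.07,"dz":16.8,"ax":0,"ay":0,"az":0},{"dx":0.05,"dy":0.07,"dz":16.8,"ax":0,"ay":0,"az":0},{"dx":0.05,"dy":0.07,"dz":16.8,"ax":0,"ay":0,"az":0}]' && python3 -m inch '[{"dx":0,"dy":0,"dz":0,"ax":0,"ay":0,"az":0},{"dx":0,"dy":0,"dz":0,"ax":0,"ay":0,"az":0},{"dx":0,"dy":0,"dz":0,"ax":0,"ay":0,"az":0},{"dx":0,"dy":0,"dz":0,"ax":0,"ay":0,"az":0},{"dx":0,"dy":0,"dz":0,"ax":0,"ay":0,"az":0},{"dx":0,"dy":0,"dz":0,"ax":0,"ay":0,"az":0},{"dx":0,"dy":0,"dz":0,"ax":0,"ay":0,"az":0},{"dx":0,"dy":0,"dz":0,"ax":0,"ay":0,"az":0},{"dx":0,"dy":0,"dz":0,"ax":0,"ay":0,"az":0},{"dx":0,"dy":0,"dz":0,"ax":0,"ay":0,"az":0},{"dx":0,"dy":0,"dz":0,"ax":0,"ay":0,"az":0},{"dx":0,"dy":0,"dz":0,"ax":0,"ay":0,"az":0}]' 1 25
```

```text
time: 32.1
ee_pos: [0.567, 0.1004, 0.0913]
eef_rot: [0.707, 0.707, 0.0, 0.0]
ft_force: [-0.3, -1.3, 0.9]
gripper_width: 0.0859
grasp_force: 0.0
time: 33.3
ee_pos: [0.5669, 0.1, 0.091]
eef_rot: [0.707, 0.707, 0.0, 0.0]
ft_force: [-0.9, -0.3, 6.5]
gripper_width: 0.0234
grasp_force: 26.8
```

Gripped with a width of 23.4 mm. Lift slowly, straight up.

```bash
python3 -m inch '[{"dx":0,"dy":0,"dz":-0.3,"ax":0,"ay":0,"az":0},{"dx":0,"dy":0,"dz":-1,"ax":0,"ay":0,"az":0},{"dx":0,"dy":0,"dz":-2,"ax":0,"ay":0,"az":0},{"dx":0,"dy":0,"dz":-3,"ax":0,"ay":0,"az":0},{"dx":0,"dy":0,"dz":-4,"ax":0,"ay":0,"az":0},{"dx":0,"dy":0,"dz":-5,"ax":0,"ay":0,"az":0},{"dx":0,"dy":0,"dz":-6,"ax":0,"ay":0,"az":0},{"dx":0,"dy":0,"dz":-7,"ax":0,"ay":0,"az":0},{"dx":0,"dy":0,"dz":-8,"ax":0,"ay":0,"az":0},{"dx":0,"dy":0,"dz":-9,"ax":0,"ay":0,"az":0},{"dx":0,"dy":0,"dz":-10,"ax":0,"ay":0,"az":0},{"dx":0,"dy":0,"dz":-10,"ax":0,"ay":0,"az":0}]'
python3 - <<'E'
from h import *
I,d,V=snap('scene','s3.png')
P=V[near(V,[.566,.0995],.06,.05,.066)];print('stand',len(P),enc(P))
P=V[near(V,[.566,.0995],.05,.08,.13)];print('whisk low',len(P),enc(P) if len(P)>5 else'',np.nanmin(P[:,2]) if len(P) else '')
cv2.imwrite('pics/s3c.png',cv2.resize(I[120:280,200:400,::-1],(800,640))[:600])
E
```

```text
time: 34.5
ee_pos: [0.5673, 0.1001, 0.1922]
eef_rot: [0.707, 0.707, 0.001, 0.001]
ft_force: [-0.1, 0.7, -0.6]
gripper_width: 0.0234
grasp_force: 26.4
stand 151 [566.5 100.5  33.3]
whisk low 115 [568.3 100.   24.9] 0.1050002108451008
```

View pics/s3c.png

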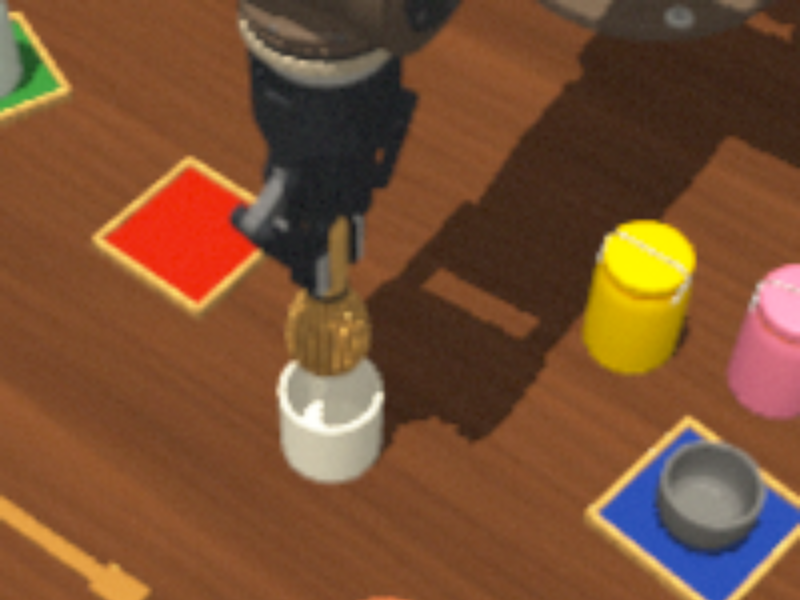

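The whisk hangs upright at crop (328,330), clear of the stand at (330,420). The stand is unmoved and upright. Moving to the red tray.

```bash
python3 -m inch '[{"dx":-1,"dy":-0.4,"dz":0,"ax":0,"ay":0,"az":0},{"dx":-3,"dy":-1.2,"dz":0,"ax":0,"ay":0,"az":0},{"dx":-6,"dy":-2.5,"dz":0,"ax":0,"ay":0,"az":0},{"dx":-9,"dy":-3.7,"dz":0,"ax":0,"ay":0,"az":0},{"dx":-12,"dy":-5,"dz":0,"ax":0,"ay":0,"az":0},{"dx":-15,"dy":-6.2,"dz":0,"ax":0,"ay":0,"az":0},{"dx":-17.5,"dy":-7.2,"dz":0,"ax":0,"ay":0,"az":0},{"dx":-18.6,"dy":-7.7,"dz":0,"ax":0,"ay":0,"az":0},{"dx":-18.6,"dy":-7.7,"dz":0,"ax":0,"ay":0,"az":0},{"dx":-18.6,"dy":-7.7,"dz":0,"ax":0,"ay":0,"az":0},{"dx":-18.6,"dy":-7.7,"dz":0,"ax":0,"ay":0,"az":0}]' && python3 -m inch '[{"dx":0,"dy":0,"dz":1,"ax":0,"ay":0,"az":0},{"dx":0,"dy":0,"dz":3,"ax":0,"ay":0,"az":0},{"dx":0,"dy":0,"dz":5,"ax":0,"ay":0,"az":0},{"dx":0,"dy":0,"dz":7,"ax":0,"ay":0,"az":0},{"dx":0,"dy":0,"dz":8.5,"ax":0,"ay":0,"az":0},{"dx":0,"dy":0,"dz":9.2,"ax":0,"ay":0,"az":0},{"dx":0,"dy":0,"dz":9.2,"ax":0,"ay":0,"az":0},{"dx":0,"dy":0,"dz":9.2,"ax":0,"ay":0,"az":0}]'
```

```text
time: 35.65
ee_pos: [0.4901, -0.0852, 0.1907]
eef_rot: [0.707, 0.707, -0.0, -0.0]
ft_force: [-0.7, 0.1, -0.9]
gripper_width: 0.023
grasp_force: 26.4
time: 36.45
ee_pos: [0.49, -0.0858, 0.099]
eef_rot: [0.707, 0.707, 0.0, 0.0]
ft_force: [1.2, 1.1, -0.1]
gripper_width: 0.0234
grasp_force: 26.4
```

```bash
python3 -m inch '[{"dx":0,"dy":0,"dz":0.2,"ax":0,"ay":0,"az":0},{"dx":0,"dy":0,"dz":0.4,"ax":0,"ay":0,"az":0},{"dx":0,"dy":0,"dz":0.5,"ax":0,"ay":0,"az":0},{"dx":0,"dy":0,"dz":0.6,"ax":0,"ay":0,"az":0},{"dx":0,"dy":0,"dz":0.6,"ax":0,"ay":0,"az":0},{"dx":0,"dy":0,"dz":0.6,"ax":0,"ay":0,"az":0}]'; python3 -m inch '[{"dx":0,"dy":0,"dz":0.05,"ax":0,"ay":0,"az":0},{"dx":0,"dy":0,"dz":0.05,"ax":0,"ay":0,"az":0}]'
```

```text
time: 37.05
ee_pos: [0.4898, -0.086, 0.0928]
eef_rot: [0.707, 0.707, -0.0, 0.0]
ft_force: [-0.0, -0.2, -0.7]
gripper_width: 0.0234
grasp_force: 26.4
time: 37.25
ee_pos: [0.4898, -0.086, 0.0923]
eef_rot: [0.707, 0.707, -0.0, 0.0]
ft_force: [0.2, 0.3, 0.1]
gripper_width: 0.0235
grasp_force: 26.4
```

```bash
python3 -m inch '[{"dx":0,"dy":0,"dz":0.05,"ax":0,"ay":0,"az":0},{"dx":0,"dy":0,"dz":0.05,"ax":0,"ay":0,"az":0}]'; python3 -m inch '[{"dx":0,"dy":0,"dz":0.05,"ax":0,"ay":0,"az":0},{"dx":0,"dy":0,"dz":0.05,"ax":0,"ay":0,"az":0}]'
```

```text
time: 37.45
ee_pos: [0.4899, -0.086, 0.092]
eef_rot: [0.707, 0.707, 0.0, 0.0]
ft_force: [-0.8, 0.1, 3.7]
gripper_width: 0.0231
grasp_force: 26.8
time: 37.65
ee_pos: [0.4899, -0.086, 0.0919]
eef_rot: [0.707, 0.707, 0.0, 0.0]
ft_force: [-3.1, -0.0, 11.7]
gripper_width: 0.0231
grasp_force: 27.6
```

```bash
python3 -m inch '[{"dx":0,"dy":0,"dz":0,"ax":0,"ay":0,"az":0},{"dx":0,"dy":0,"dz":0,"ax":0,"ay":0,"az":0},{"dx":0,"dy":0,"dz":0,"ax":0,"ay":0,"az":0},{"dx":0,"dy":0,"dz":0,"ax":0,"ay":0,"az":0},{"dx":0,"dy":0,"dz":0,"ax":0,"ay":0,"az":0},{"dx":0,"dy":0,"dz":0,"ax":0,"ay":0,"az":0},{"dx":0,"dy":0,"dz":0,"ax":0,"ay":0,"az":0},{"dx":0,"dy":0,"dz":0,"ax":0,"ay":0,"az":0},{"dx":0,"dy":0,"dz":0,"ax":0,"ay":0,"az":0},{"dx":0,"dy":0,"dz":0,"ax":0,"ay":0,"az":0}]' -1 && python3 -m inch '[{"dx":0,"dy":0,"dz":-1,"ax":0,"ay":0,"az":0},{"dx":0,"dy":0,"dz":-3,"ax":0,"ay":0,"az":0},{"dx":0,"dy":0,"dz":-6,"ax":0,"ay":0,"az":0},{"dx":0,"dy":0,"dz":-9,"ax":0,"ay":0,"az":0},{"dx":0,"dy":0,"dz":-12,"ax":0,"ay":0,"az":0},{"dx":0,"dy":0,"dz":-15,"ax":0,"ay":0,"az":0},{"dx":0,"dy":0,"dz":-15,"ax":0,"ay":0,"az":0},{"dx":0,"dy":0,"dz":-15,"ax":0,"ay":0,"az":0}]' && python3 w.py w12.png 490 -86 490 -86 .113 .13
python3 - <<'E'
from h import *
snap('scene','s4.png')
E
```

```text
time: 38.65
ee_pos: [0.4898, -0.086, 0.0913]
eef_rot: [0.707, 0.707, -0.0, 0.0]
ft_force: [-0.4, -0.5, -0.6]
gripper_width: 0.0855
grasp_force: 0.0
time: 39.45
ee_pos: [0.4897, -0.0859, 0.2421]
eef_rot: [0.707, 0.707, 0.0, 0.001]
ft_force: [0.2, 0.2, -0.3]
gripper_width: 0.085
grasp_force: 0.0
tray 1540 c 491.2 -85.5 size [105.8 105.8] ang 88.4
obj 813 enc [490.7 -84.8  11.9] fit [490.7 -83.9   8.4] zmed 0.12001755341463177
ee [489.5 -85.8 241.2] t 39.5
```

View pics/s4.png

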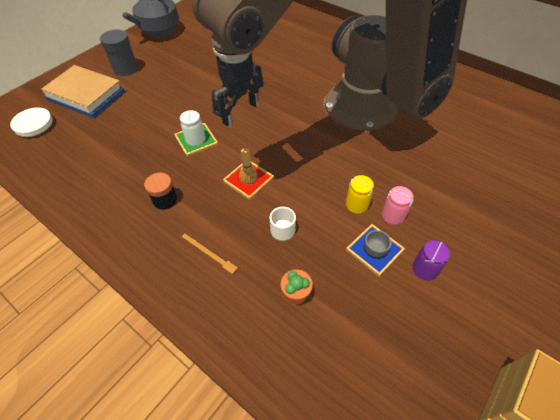

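The scene view shows everything home: jar on green (193,130), bowl on blue (377,243), and the whisk upright on red (248,168), with its top 120 mm up and within 1 mm of the tray's centre. The stand at (283,223) and the bystanders have not moved.

```bash
python3 -c "
from plant import r
print(r.close_job())"
```

```text
the job is handed in; nothing more can be done
None
```

The job is handed in, with no verdict returned: by the last images the jar is in the green tray, the bowl in the blue and the whisk upright in the red, each within about 2 mm of centre, with the stand and bystanders unmoved.

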